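Load bottles into warming blocks by size

TASK

Load the four loose screw-capped bottles into the row of aluminium warming blocks: stand each bottle upright and fully down in the well bored for its size, the narrowest bottle in the narrowest well and so on up to the widest. Do not tip a bottle over, and leave the open beaker and the conical flask beside them standing where they are.

Things in the scene. Friction and masses are not known exactly. Their poses are not given: they have to be found in the camera images.
- bottle_27_centre (a point): Centre of the small clear glass bottle with a green ribbed screw cap (cap from 47 mm up, 22 mm wide); round, 27 mm in diameter, 61 mm tall, loose, standing upright on the worktop; this point is on its axis, half-way up (30.5 mm above its underside); z is its axis, up. It belongs in the 35 mm well.
- bottle_41_centre (a point): Centre of the squat black jar with a white screw cap (cap from 53 mm up, 34 mm wide); round, 41 mm in diameter, 67 mm tall, loose, standing upright on the worktop; this point is on its axis, half-way up (33.5 mm above its underside); z is its axis, up. It belongs in the 49 mm well.
- bottle_52_centre (a point): Centre of the medium clear bottle with a pale label and a red cap on a narrower neck (shoulder begins about 65 mm up, cap 84 mm up); round, 52 mm in diameter, 106 mm tall, loose, standing upright on the worktop; this point is on its axis, half-way up (53 mm above its underside); z is its axis, up. It belongs in the 60 mm well.
- bottle_62_centre (a point): Centre of the large opaque white bottle with a red cap on a narrower neck (shoulder begins about 85 mm up, cap 109 mm up); round, 62 mm in diameter, 131 mm tall, loose, standing upright on the worktop; this point is on its axis, half-way up (65.5 mm above its underside); z is its axis, up. It belongs in the 70 mm well.
- well_35 (a point): Centre of the mouth, level with the block's top, of the narrowest well: a plain aluminium warming block, 84 x 84 mm and 26 mm high, fixed to the worktop, with one round flat-bottomed well 35 mm in diameter and 20 mm deep (its floor 6 mm above the worktop) in its middle, its edge chamfered by 3 mm; z up. The four blocks differ only in the well.
- well_49 (a point): Centre of the mouth, level with the block's top, of the second narrowest well: a plain aluminium warming block, 84 x 84 mm and 26 mm high, fixed to the worktop, with one round flat-bottomed well 49 mm in diameter and 20 mm deep (its floor 6 mm above the worktop) in its middle, its edge chamfered by 3 mm; z up. The four blocks differ only in the well.
- well_60 (a point): Centre of the mouth, level with the block's top, of the second widest well: a plain aluminium warming block, 84 x 84 mm and 26 mm high, fixed to the worktop, with one round flat-bottomed well 60 mm in diameter and 20 mm deep (its floor 6 mm above the worktop) in its middle, its edge chamfered by 3 mm; z up. The four blocks differ only in the well.
- well_70 (a point): Centre of the mouth, level with the block's top, of the widest well: a plain aluminium warming block, 84 x 84 mm and 26 mm high, fixed to the worktop, with one round flat-bottomed well 70 mm in diameter and 20 mm deep (its floor 6 mm above the worktop) in its middle, its edge chamfered by 3 mm; z up. The four blocks differ only in the well.
- flask_centre (a point): Open conical glass flask, 63 mm wide at the foot, 104 mm tall, loose; the point is on its axis 52 mm up. Not a bottle: leave it standing.
- beaker_centre (a point): Open glass beaker, 57 mm wide, 68 mm tall, loose; the point is on its axis 34 mm up. Not a bottle: leave it standing. (Mind the black pull-cord weight, 27 mm thick, that hangs over the worktop at about x = 0.47, y = 0.13, with its lower end 0.54 m up and its cord above: keep wrist and arm clear of it.)
There are look-alikes about, which are no part of the job. Leave any turquoise look-alike of the part that bears well_60 alone. What is shaped like the part that bears bottle_62_centre but green is not meant.

How it is judged:
By the outcome, as a careful person would: the job done as asked, in the order asked, and still so for the second after the job is handed in, with the robot touching nothing.
It also fails if it takes over 104 s, if anything falls off the work surface, if the arm or the gripper's body presses on something with over 40 N, if the wrist force passes 120 N, or if a joint passes its speed limit or range.

ROBOT

A 6-joint arm with a two-finger parallel gripper is mounted at the origin on a cart in front of the work surface, level with it; the furniture and walls round the work are solid. World frame = base frame: x ahead of the robot, y to its left, z up, the work surface at z = 0. Lengths are in m, angles in rad, forces in N, time in s.
With the tool pointing down it reaches from about 0.35 to 0.975 m from the base axis. Payload 4.9 kg.
Tool frame: the origin (TCP) lies midway between the tips of the shut fingers; the grasp point (between the pads) lies 19 mm behind it (manip.hold_point_z is the distance from the TCP to the grasp point, in m); z points along the fingers, y is the line along which they close (so a half turn about z gives the same grasp; the last joint's range is limited). The gripper opens to 85 mm and grips with 20 to 120 N. Pads are 22 mm wide; open, the fingers measure 114 mm over their backs; the gripper's body (76 mm by 85 mm) begins 54 mm behind the grasp point. The pads swing forward as they close: fully open they stand 13 mm farther back than shut.
Start: joints at [-1.378, 0.053, 1.613, -0, 1.476, -0.119], TCP at [0.192, -0.595, 0.207] pointing down, gripper open.
Joint ranges: [-3.01, 3.01], [-1.01, 2.22], [0.06, 2.58], [-1.02, 4.17], [0.09, 2.62], [-3.14, 3.14]. Speed limits (rad/s): [2.57, 2.57, 3.14, 3.14, 3.14, 3.14].

INTERFACE

Orientations are given as a unit quaternion [w, x, y, z].
In Python, from plant import manip gives the robot as it stands. The module is installed in compiled form; this text tells all that it offers.
- The arm moves only by the shell command python3 -m jog 'ROWS' [OPENING]. ROWS is JSON, one flat list of numbers, 6 for each row, row after row: the shift along the tool's x, y, z in units of 0.1 m (1.0 is 0.1 m), then the turn, a rotation vector about the tool's x, y, z in units of 180 degrees (1.0 is 180 degrees). A call has 1 to 8 rows; each row is the pose to reach, as a shift and turn from the pose commanded when the call began, along the tool's axes at that moment, turning the shorter way round; what a row does not reach only later rows make up. A row lasts 1/8 s, in which the tool goes at most 62.5 mm and 10.7 degrees, less where a joint would pass 70% of its speed; a pose out of reach is approached as far as the arm can. A call with a number of a shift or a turn outside -1 to 1 is refused whole. A call with a gripper value outside its range is refused whole. OPENING is the finger opening in mm, from 0 to 85.4, set as the call begins (- or left out, the last holds). The fingers move at their own pace and stop on an object; the grip force is fixed at half the most. Time passes only in rows, so rows that repeat a pose let the fingers close. It gives the time, the measured TCP pose, the force, the opening and the grip force at its end, in the units of the state.
- manip.state(): the state, without advancing time (a new reading comes with each control period).
- manip.grab_frame(name): name is "scene" or "top" or "wrist"; returns a dict with "img" (480x640x3 uint8, blue, green, red), "z_map" (480x640 float32, m along the optical axis (not along the pixel's ray), 0 where there is no reading), "fx", "fy", "cx", "cy" (pixels), "xyz" and "attitude" of the camera in the world; the wrist camera has in their place "T_tool_cam" (4x4, takes a point from camera to tool coordinates, whose origin is the TCP and whose axes are the flange's). Camera axes: x right, y up, looking along -z (the intrinsics and any distortion apply to the point x, -y, -z); pixel columns grow to the right and rows downward; lengths in m; the calibration is good to about 2 mm. A picture is of the moment at which its call begins: read the wrist's pose just before it.
- manip.job_done(): hands the job in; it is judged then, once.
The state is a dict: "time": time; "joint_pos": joint angles; "joint_vel": joint speeds; "joint_efforts": joint torques, N m; "tool_pos": TCP position; "tool_rot": TCP orientation; "contact_force": force on the tool from outside, world axes, zero at the start; "ft_torque": the same for the moment, N m; "gripper_width": opening from 0.0 (shut) to 1.0 (fully open); "grasp_force": force on a finger pad.
Only numpy, scipy, OpenCV 4.12 (cv2) and the standard library are available. Lean on these libraries where they do the work, as an engineer would, in place of code of your own. Each camera call takes 0.05 s, during which the arm holds its last target. There are 200 camera calls.

## Working session

There is one attempt and no reset: what is moved stays moved. The work goes in short steps, Python scripts to look and compute and a shell command to move; the robot and the scene stay as the last step left them, time stands still between calls to the robot, and variables do not carry over. Pictures are saved under pics/ and viewed, at most 14 in all, crops included, and the job is handed in when it is done.

```bash
mkdir -p pics
cat > h.py <<'E'
import numpy as np, cv2
from plant import manip
from scipy.spatial.transform import Rotation as R
def q(a): return R.from_quat([a[1],a[2],a[3],a[0]])
def cam(f):
    if 'T_tool_cam' in f:
        s=f['s']; T=np.array(f['T_tool_cam']); Rt=q(s['tool_rot']).as_matrix()
        return Rt@T[:3,:3], Rt@T[:3,3]+np.array(s['tool_pos'])
    a=np.array(f['attitude'],float)
    return (q(a).as_matrix() if a.size==4 else a.reshape(3,3)), np.array(f['xyz'],float)
def grab(n):
    s=manip.state(); f=manip.grab_frame(n); f['s']=s; return f
def ray(f,u,v):
    M,o=cam(f); return o, M@np.array([(u-f['cx'])/f['fx'],-(v-f['cy'])/f['fy'],-1.])
def onz(f,u,v,z):
    o,d=ray(f,u,v); return o+d*(z-o[2])/d[2]
def cloud(f):
    M,o=cam(f); v,u=np.mgrid[:480,:640]; z=f['z_map']
    P=np.stack([(u-f['cx'])/f['fx']*z,-(v-f['cy'])/f['fy']*z,-z],-1)
    return P@M.T+o
E
python3 - <<'E'
from h import *
import pickle
for n in("scene","top"):
    f=grab(n); cv2.imwrite(f'pics/{n}0.png',f['img']); pickle.dump(f,open(n+'.pkl','wb'))
    print(n,{k:v for k,v in f.items() if k not in('img','z_map','s')})
print(manip.state())
E
```

```text
scene {'fx': 537.6614483050157, 'fy': 537.6614483050157, 'cx': 324.827089038295, 'cy': 240.10437878588488, 'xyz': array([0.10717453, 0.79319056, 0.52009356]), 'attitude': array([-0.19405023, -0.12610875,  0.5466094 ,  0.80477279])}
top {'fx': 504.69067187425225, 'fy': 504.69067187425225, 'cx': 320.6128063831996, 'cy': 243.4569708081636, 'xyz': array([ 0.4757158 , -0.1568563 ,  1.12165866]), 'attitude': array([ 0.70960693,  0.03454915, -0.02086365, -0.70344087])}
{'time': 0.1, 'joint_pos': array([-1.37798609e+00,  5.32998048e-02,  1.61417298e+00,  2.84766944e-05,
        1.47601958e+00, -1.18999599e-01]), 'joint_vel': array([ 0.00095131, -0.00355926, -0.00197009,  0.00055326,  0.00306713,
        0.0004302 ]), 'joint_efforts': array([ 2.52614655e-04, -3.94904029e+01, -3.71364033e+01, -1.67223757e-04,
        3.90665402e-03, -4.28344720e-06]), 'tool_pos': array([ 0.19162759, -0.59424562,  0.20567072]), 'tool_rot': array([-9.49734397e-04,  9.87871191e-01,  1.55272689e-01, -2.08833538e-05]), 'contact_force': array([ 0.00885333, -0.26034024, -0.08560963]), 'ft_torque': array([-0.01538412, -0.01403654,  0.0221443 ]), 'grasp_force': 0.0, 'gripper_width': 0.9969747321164628}
```

View pics/scene0.png

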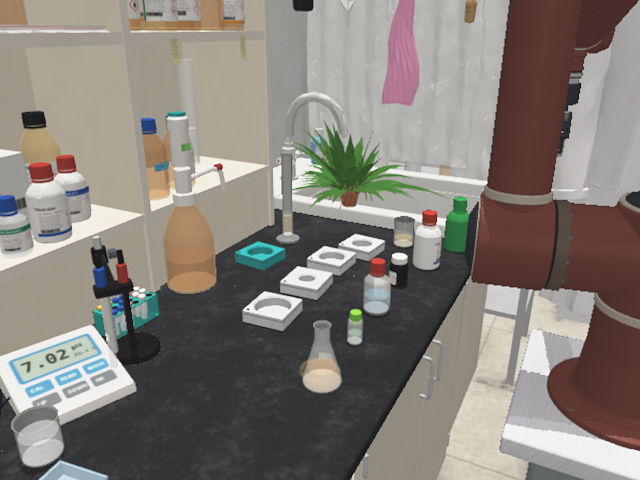

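View pics/top0.png

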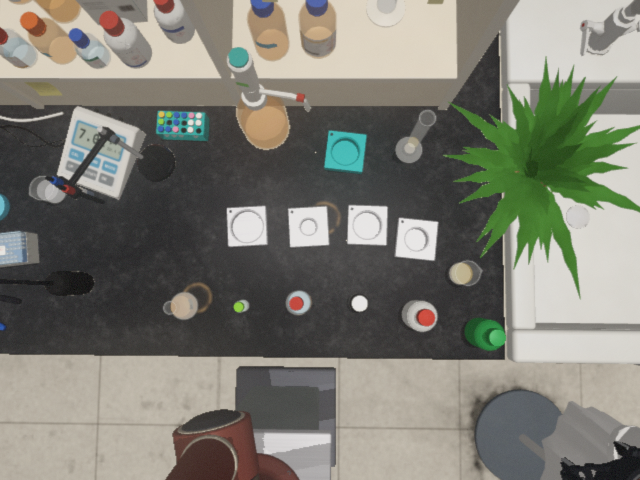

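The scene view shows the white blocks at about (272,310), (306,281), (331,260) and (361,245), with the turquoise look-alike at (260,255) and the green look-alike bottle at (457,225). In the top view the blocks are at (247,227), (308,227), (367,225) and (417,239). The bottles there are green-cap 27 at (239,306), red/clear 52 at (298,302), white-cap black 41 at (360,303) and white/red 62 at (421,316). The flask is at (183,305) and the beaker at (462,273).

Run:
```python
from h import *
import pickle
f=pickle.load(open('top.pkl','rb')); im=f['img']; P=cloud(f)
cv2.imwrite('pics/crop_top.png',cv2.resize(im[190:360,150:520],None,fx=2.1,fy=2.1,interpolation=cv2.INTER_CUBIC))
hsv=cv2.cvtColor(im,cv2.COLOR_BGR2HSV)
z=P[...,2]
# wells: depth-based: block top region, hole
for (u,v) in [(247,227),(308,227),(367,225),(417,239)]:
    s=np.s_[v-32:v+32,u-32:u+32]
    top=((z[s]>.02)&(z[s]<.034)).astype(np.uint8)
    white=(hsv[s][...,2]>90).astype(np.uint8)
    c,_=cv2.findContours(white,0,2); c=max(c,key=cv2.contourArea)
    r=cv2.minAreaRect(c); g=onz(f,r[0][0]+u-32,r[0][1]+v-32,.026)
    out=[np.round(g,4),np.round(r[1],1),round(r[2],1)]
    c2,h=cv2.findContours(top,cv2.RETR_CCOMP,2)
    for k,cc in enumerate(c2):
        if h[0][k][3]>=0 and cv2.contourArea(cc)>40:
            (a,b),rad=cv2.minEnclosingCircle(cc); out.append(('hole',np.round(onz(f,a+u-32,b+v-32,.026),4),round(2*np.sqrt(cv2.contourArea(cc)/np.pi)*(1.0957)/f['fx']*1000,1)))
    print(out, np.round(np.median(z[s][28:36,28:36]),4))
H,S,V=[hsv[...,i] for i in range(3)]
red=((H<10)|(H>170))&(S>120); grn=(H>35)&(H<60)&(S>120); wh=(S<40)&(V>170)
for n,m,u,v,h in [('27',grn,239,306,.061),('52',red,298,302,.106),('41',wh,360,303,.067),('62',red,425,317,.131)]:
    mm=np.zeros(m.shape,np.uint8); mm[v-16:v+16,u-16:u+16]=m[v-16:v+16,u-16:u+16]
    c,_=cv2.findContours(mm,0,2); c=max(c,key=cv2.contourArea); (a,b),r=cv2.minEnclosingCircle(c)
    print(n,(round(a,1),round(b,1),round(r,1)),'ray',np.round(onz(f,a,b,h),4),'depth',np.round(np.median(P[mm>0],0),4))
for n,u,v in [('flask',183,305),('beaker',462,273),('decoy',487,335)]:
    print(n,np.round(onz(f,u,v,.07),3))
```

```text
[array([0.5994, 0.0267, 0.026 ]), array([40.5, 41.2]), 87.6, ('hole', array([0.5997, 0.0263, 0.026 ]), np.float64(70.1))] 0.0057
[array([ 0.6047, -0.1195,  0.026 ]), array([44.7, 52.2]), 86.6, ('hole', array([ 0.5982, -0.108 ,  0.026 ]), np.float64(36.3))] 0.005
[array([ 0.6036, -0.2351,  0.026 ]), array([42.1, 40.6]), 1.9, ('hole', array([ 0.6034, -0.2358,  0.026 ]), np.float64(61.3))] 0.0054
[array([ 0.5737, -0.3426,  0.026 ]), array([41.4, 40.6]), 5.7, ('hole', array([ 0.5746, -0.3412,  0.026 ]), np.float64(50.3))] 0.0055
27 (238.1, 306.8, 5.2) ray [0.4244 0.0356 0.061 ] depth [0.4242 0.0362 0.0597]
52 (295.8, 303.2, 6.7) ray [ 0.435  -0.0882  0.106 ] depth [ 0.4354 -0.0885  0.1049]
41 (359.3, 303.2, 7.7) ray [ 0.4348 -0.2176  0.067 ] depth [ 0.4351 -0.2169  0.0658]
62 (425.7, 316.9, 8.9) ray [ 0.4122 -0.3424  0.131 ] depth [ 0.4118 -0.3417  0.1297]
flask [0.427 0.149 0.07 ]
beaker [ 0.499 -0.429  0.07 ]
decoy [ 0.373 -0.479  0.07 ]
```

View pics/crop_top.png

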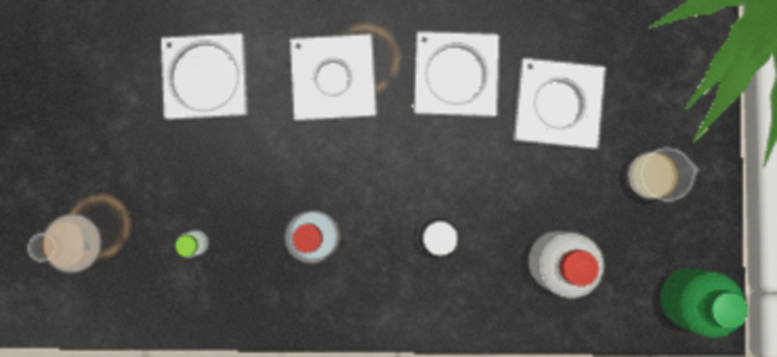

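The enlarged crop confirms the parts. The white blocks at (247,227), (308,227), (367,225) and (417,239) have wells of about 70, 36, 61 and 50 mm, so left to right they are the 70, 35, 60 and 49 mm blocks. The turquoise block at (346,150) and the all-green bottle at (487,335) are the look-alikes and stay untouched. I'll take bottle 27 first and align the tool with the world axes on the way.

```bash
python3 -m jog '[0,0,0,0,0,0.0994, 0,0,0,0,0,0.0994, 0,0,0,0,0,0.0994]' && python3 -m jog '[0.3,-0.9,0,0,0,0, 0.3,-0.9,0,0,0,0, 0.3,-0.9,0,0,0,0]'
```

```text
time: 0.48
tool_pos: [0.1917, -0.5945, 0.2062]
tool_rot: [-0.001, 1.0, 0.001, -0.0]
contact_force: [0.0, -0.3, -0.2]
gripper_width: 1.002
grasp_force: 0.0
time: 0.85
tool_pos: [0.2224, -0.5033, 0.2066]
tool_rot: [-0.0, 1.0, 0.002, 0.0]
contact_force: [-0.8, 0.1, 0.2]
gripper_width: 0.998
grasp_force: 0.0
```

```bash
for i in 1 2 3 4 5; do python3 -m jog '[0.33,-0.9,0,0,0,0, 0.33,-0.9,0,0,0,0]' | tail -6 | head -2; done
python3 - <<'E'
from h import *
import pickle
f=grab('wrist'); cv2.imwrite('pics/w1.png',f['img']); pickle.dump(f,open('w1.pkl','wb')); print(f['s']['time'],f['s']['tool_pos'],f['s']['joint_pos'],f['T_tool_cam'])
M,o=cam(f)
for n,p in dict(b27=(.4244,.036,.061),w35=(.5982,-.108,.026),w70=(.5997,.0263,.026),b52=(.435,-.0885,.106)).items():
    c=M.T@(np.array(p)-o); print(n,(f['cx']+f['fx']*c[0]/-c[2],f['cy']-f['fy']*c[1]/-c[2]))
E
```

```text
time: 1.1
tool_pos: [0.2551, -0.414, 0.2065]
time: 1.35
tool_pos: [0.2883, -0.3238, 0.2069]
time: 1.6
tool_pos: [0.3215, -0.2338, 0.2071]
time: 1.85
tool_pos: [0.3547, -0.1436, 0.2073]
time: 2.1
tool_pos: [0.3879, -0.0534, 0.2073]
2.1 [ 0.38792676 -0.0534437   0.20727992] [-3.27590586e-01 -5.61265703e-01  2.11896294e+00  6.17699561e-05
  1.58275465e+00  1.24062126e+00] [[ 1.09230036e-03  9.57934208e-01  2.86985820e-01  7.37060085e-02]
 [ 9.99998679e-01 -7.01002698e-04 -1.46622037e-03 -8.03997249e-04]
 [-1.20336482e-03  2.86987042e-01 -9.57933708e-01 -1.68293216e-01]
 [ 0.00000000e+00  0.00000000e+00  0.00000000e+00  1.00000000e+00]]
b27 (np.float64(206.0140274671397), np.float64(168.63087220440656))
w35 (np.float64(393.83512120672304), np.float64(-71.21648562952848))
w70 (np.float64(213.4953987697255), np.float64(-74.50843073088762))
b52 (np.float64(372.43729681356774), np.float64(161.24116613301928))
```

View pics/w1.png

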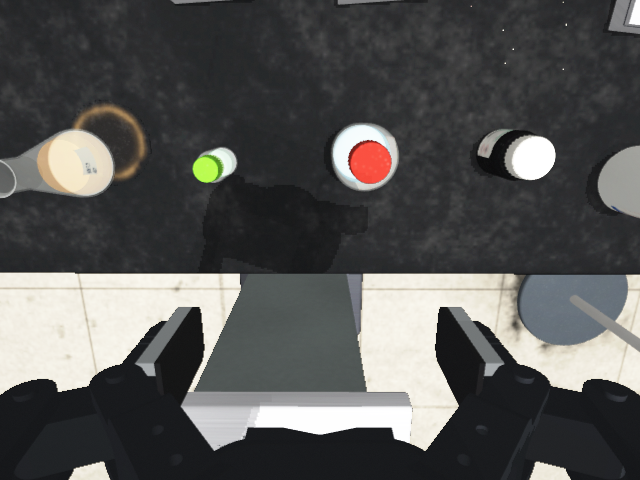

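Wrist view: green cap at (208,168), red cap at (370,161), white cap at (530,157) and flask at (75,165). The caps agree with the positions from the top camera, so I'm going for bottle 27.

```bash
python3 -m jog '[0.365,-0.895,0,0,0,0, 0.365,-0.895,0,0,0,0, 0.365,-0.895,0,0,0,0]' 55 |head -2; python3 -m jog '[0,0,1,0,0,0, 0,0,1,0,0,0, 0,0,1,0,0,0]'|head -2; python3 -m jog '[0,0,0.4,0,0,0, 0,0,0.83,0,0,0, 0,0,0.83,0,0,0]'; python3 -m jog '[0,0,0,0,0,0, 0,0,0,0,0,0, 0,0,0,0,0,0, 0,0,0,0,0,0, 0,0,0,0,0,0]' 0
```

```text
time: 2.52
tool_pos: [0.4243, 0.0354, 0.2069]
time: 2.9
tool_pos: [0.4209, 0.0337, 0.1035]
time: 3.28
tool_pos: [0.4221, 0.034, 0.0228]
tool_rot: [-0.0, 1.0, -0.001, -0.002]
contact_force: [0.8, -1.4, 0.5]
gripper_width: 0.647
grasp_force: 0.0
time: 3.9
tool_pos: [0.4262, 0.0344, 0.027]
tool_rot: [0.0, 1.0, -0.0, 0.003]
contact_force: [-0.6, 0.4, 6.1]
gripper_width: 0.198
grasp_force: 58.2
```

Run:
```python
from h import *
f=grab('wrist'); g=grab('scene'); t=grab('top'); s=manip.state()
a=f['img'][150:450,120:520]; b=cv2.resize(g['img'][280:400,270:430],(400,300))
cv2.imwrite('pics/g1.png',np.hstack([a,b])); print(s['tool_pos'],s['gripper_width'],s['grasp_force'],s['contact_force'])
```

```text
[0.42621206 0.03440302 0.02693365] 0.20610480189139738 58.2259021588834 [-0.11996537 -0.26744861  6.39649367]
```

View pics/g1.png

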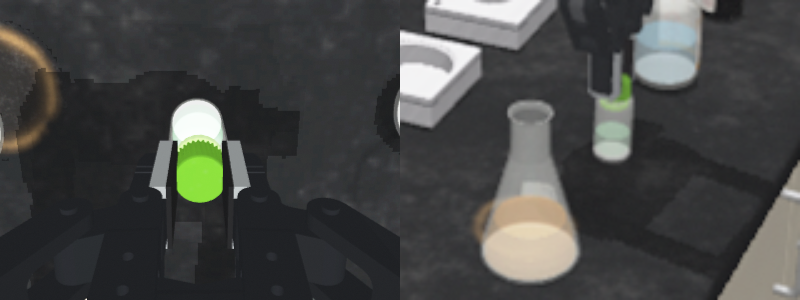

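Run:
```python
from h import *
f=grab('wrist'); P=cloud(f)
for (u,v) in [(285,295),(350,295),(275,300),(360,300),(298,320),(320,345),(320,330),(320,255),(310,330)]:
    print((u,v),f['img'][v,u],np.round(P[v,u],4))
g=grab('scene'); Q=cloud(g)
hsv=cv2.cvtColor(g['img'],cv2.COLOR_BGR2HSV); m=(hsv[...,0]>35)&(hsv[...,0]<60)&(hsv[...,1]>120); m[:300]=0;m[:,:340]=0;m[:,370:]=0;m[340:]=0
print('cap scene',np.round(np.percentile(Q[m],[5,50,95],axis=0),4))
near=(np.abs(Q[...,0]-.425)<.03)&(Q[...,1]>.035)&(Q[...,1]<.07)&(Q[...,2]>.002)&(Q[...,2]<.1)
dark=hsv[...,2]<110
print(np.round(np.percentile(Q[near&dark],[0,5,50],axis=0),4))
```

```text
(285, 295) [147 146 142] [0.4378 0.0476 0.0612]
(350, 295) [147 146 141] [0.4379 0.0237 0.0615]
(275, 300) [40 40 40] [0.4082 0.0584 0.0025]
(360, 300) [147 146 141] [0.4373 0.0203 0.0644]
(298, 320) [ 62 228 141] [0.4282 0.0429 0.0625]
(320, 345) [ 61 226 142] [0.417  0.0347 0.0613]
(320, 330) [ 62 227 142] [0.4236 0.0347 0.0616]
(320, 255) [235 241 233] [0.4372 0.0346 0.0137]
(310, 330) [ 61 226 140] [0.4238 0.0385 0.0621]
cap scene [[0.4139 0.0272 0.0505]
 [0.4163 0.0372 0.0582]
 [0.4201 0.0424 0.0606]]
[[0.4019 0.0363 0.0021]
 [0.4149 0.0442 0.0031]
 [0.4256 0.0558 0.0723]]
```

Run:
```python
from h import *
g=grab('scene'); Q=cloud(g)
for u in (348,350,352,356):
  for v in range(298,344,3): print(u,v,g['img'][v,u],np.round(Q[v,u],3))
cv2.imwrite('pics/g2.png',cv2.resize(g['img'][285:350,325:385],(738,600)[:2] if 0 else (540,585),interpolation=cv2.INTER_CUBIC))
```

```text
348 298 [49 46 44] [0.424 0.073 0.104]
348 301 [46 43 42] [0.423 0.074 0.1  ]
348 304 [45 42 42] [0.431 0.055 0.083]
348 307 [45 43 42] [0.431 0.055 0.077]
348 310 [47 43 42] [0.43  0.057 0.073]
348 313 [46 43 42] [0.43  0.057 0.067]
348 316 [63 60 59] [0.429 0.058 0.062]
348 319 [111 110 110] [0.435 0.044 0.047]
348 322 [113 114 114] [0.434 0.046 0.042]
348 325 [119 120 120] [0.434 0.045 0.036]
348 328 [120 121 121] [0.433 0.047 0.031]
348 331 [146 159 142] [0.433 0.048 0.026]
348 334 [131 139 129] [0.431 0.051 0.022]
348 337 [138 146 138] [0.432 0.048 0.014]
348 340 [176 179 179] [0.432 0.049 0.009]
348 343 [47 47 48] [0.432 0.048 0.002]
350 298 [44 41 41] [0.416 0.081 0.11 ]
350 301 [44 41 40] [0.418 0.077 0.102]
350 304 [49 46 44] [0.428 0.054 0.083]
350 307 [47 43 42] [0.426 0.058 0.08 ]
350 310 [47 43 42] [0.426 0.056 0.073]
350 313 [48 45 44] [0.428 0.051 0.064]
350 316 [41 38 37] [0.425 0.059 0.064]
350 319 [142 163 150] [0.428 0.051 0.053]
350 322 [136 159 148] [0.429 0.05  0.046]
350 325 [136 138 138] [0.43  0.047 0.038]
350 328 [138 142 138] [0.428 0.049 0.034]
350 331 [16
[... 815 characters left out ...]
 [163 165 165] [0.424 0.05  0.005]
356 298 [48 45 42] [0.415 0.058 0.099]
356 301 [96 94 92] [0.415 0.058 0.094]
356 304 [135 133 131] [0.418 0.052 0.085]
356 307 [139 136 134] [0.419 0.049 0.077]
356 310 [139 136 134] [0.418 0.051 0.073]
356 313 [139 136 134] [0.418 0.05  0.067]
356 316 [137 134 132] [0.419 0.047 0.059]
356 319 [106 136 117] [0.417 0.052 0.056]
356 322 [150 193 172] [0.419 0.046 0.046]
356 325 [145 144 146] [0.418 0.048 0.042]
356 328 [150 157 149] [0.418 0.047 0.035]
356 331 [169 188 166] [0.417 0.048 0.03 ]
356 334 [168 187 165] [0.418 0.047 0.023]
356 337 [191 202 190] [0.417 0.049 0.019]
356 340 [188 200 187] [0.417 0.048 0.012]
356 343 [175 178 177] [0.417 0.048 0.006]
```

View pics/g2.png

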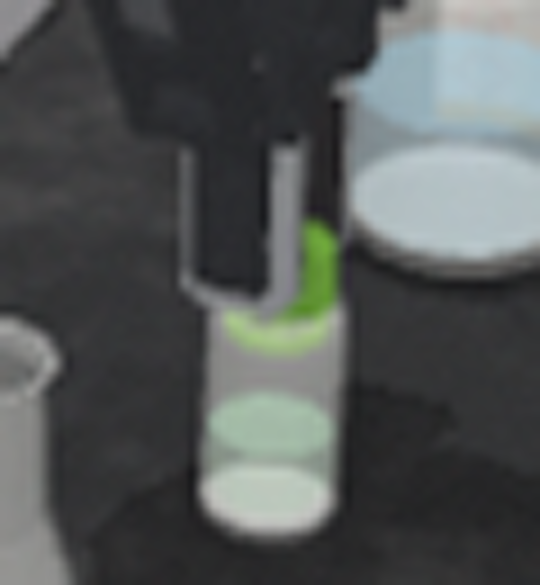

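Run:
```python
from h import *
import pickle
f=pickle.load(open('w1.pkl','rb')); P=cloud(f)-np.array(f['s']['tool_pos'])
print('open w1: rel to TCP'); 
for u,v in [(190,312),(195,330),(180,330),(165,350),(200,350),(150,370),(450,312),(455,330),(470,340)]: print((u,v),f['img'][v,u],np.round(P[v,u],4))
f=grab('wrist'); P=cloud(f)-np.array(f['s']['tool_pos']); print('now',f['s']['tool_pos'])
for v in range(286,420,8): print(v,f['img'][v,284],np.round(P[v,284],4),f['img'][v,354],np.round(P[v,354],4), f['img'][v,292],np.round(P[v,292],4))
```

```text
open w1: rel to TCP
(190, 312) [24 24 24] [0.011  0.0444 0.0467]
(195, 330) [20 21 20] [0.0045 0.0431 0.0472]
(180, 330) [24 24 23] [0.0109 0.0439 0.0584]
(165, 350) [23 24 23] [0.0114 0.0441 0.0703]
(200, 350) [21 22 22] [-0.0049  0.0429  0.0446]
(150, 370) [173 171 166] [0.0094 0.0458 0.0769]
(450, 312) [35 34 33] [ 0.0114 -0.0436  0.0469]
(455, 330) [22 22 22] [ 0.0107 -0.0418  0.0577]
(470, 340) [76 75 72] [ 0.012  -0.0434  0.0657]
now [0.42624503 0.03440784 0.02695121]
286 [40 37 37] [-0.0106  0.0192 -0.0259] [34 34 32] [-0.0109 -0.018  -0.0265] [175 190 172] [0.0049 0.0123 0.0103]
294 [148 147 142] [0.0111 0.0138 0.0324] [147 147 142] [ 0.0115 -0.0123  0.0333] [74 73 72] [0.0113 0.0107 0.0329]
302 [147 146 141] [0.0118 0.0131 0.0407] [147 146 141] [ 0.0114 -0.0117  0.0399] [29 28 29] [0.0113 0.0103 0.0396]
310 [148 147 143] [0.0111 0.0127 0.0456] [147 146 141] [ 0.0112 -0.0112  0.0457] [30 29 29] [0.0114 0.0099 0.0462]
318 [147 146 141] [0.0118 0.0121 0.0525] [147 147 142] [ 0.0113 -0.0107  0.0517] [30 29 30] [0.0108 0.0096 0.0507]
326 [147 146 142] [0.0115 0.0117 0.0574] [147 
[... 612 characters left out ...]
 0.0092  0.0606]
374 [36 33 31] [0.0041 0.0107 0.0714] [35 32 29] [ 0.0011 -0.0096  0.0672] [28 28 28] [-0.0038  0.0093  0.0603]
382 [36 32 30] [0.0004 0.0109 0.0701] [35 32 30] [-0.0007 -0.0096  0.0685] [32 31 31] [-0.0049  0.0091  0.0628]
390 [36 33 32] [-0.0015  0.0108  0.0711] [35 32 31] [-0.0041 -0.0097  0.0677] [37 37 36] [-0.0086  0.0092  0.0618]
398 [38 34 32] [-0.0045  0.0109  0.0707] [35 32 29] [-0.0065 -0.0098  0.0682] [45 43 42] [-0.0105  0.0092  0.0632]
406 [44 43 41] [-0.0063  0.0109  0.072 ] [36 35 33] [-0.0859 -0.0198 -0.0254] [49 49 49] [-0.0857  0.0163 -0.0253]
414 [45 42 41] [-0.0113  0.0112  0.0694] [36 34 32] [-0.0916 -0.0199 -0.0256] [51 49 46] [-0.0924  0.0165 -0.0266]
```

The crop shows the finger tips only on the green cap, ending near z = 0.057, while the TCP reads 0.027. The real tips are therefore about 30 mm behind the reported TCP, in both the scene and wrist depth. I'll reopen and grip 30 mm lower.

```bash
python3 -c "
from plant import manip; print(manip.hold_point_z)"; python3 -m jog '[0,0,0,0,0,0, 0,0,0,0,0,0, 0,0,0,0,0,0]' 55; python3 -m jog '[-0.01,0,0.1,0,0,0, -0.01,0,0.2,0,0,0, -0.01,0,0.3,0,0,0, -0.01,0,0.3,0,0,0]'
python3 - <<'E'
from h import *
g=grab('scene'); f=grab('wrist'); P=cloud(f); 
hsv=cv2.cvtColor(f['img'],cv2.COLOR_BGR2HSV); m=(hsv[...,0]>35)&(hsv[...,0]<60)&(hsv[...,1]>120)
print('cap',np.round(np.median(P[m],0),4),m.sum(), f['s']['tool_pos'])
cv2.imwrite('pics/g3.png',np.hstack([cv2.resize(g['img'][285:350,325:385],(360,390),interpolation=cv2.INTER_CUBIC),f['img'][90:480,100:540]]))
E
```

```text
0.0187
time: 4.62
tool_pos: [0.4233, 0.0346, 0.0236]
tool_rot: [-0.0, 1.0, -0.0, -0.0]
contact_force: [-0.5, -0.4, -0.4]
gripper_width: 0.644
grasp_force: 0.0
time: 5.12
tool_pos: [0.4212, 0.0346, -0.0077]
tool_rot: [-0.0, 1.0, -0.0, -0.002]
contact_force: [-1.1, -0.2, -0.2]
gripper_width: 0.645
grasp_force: 0.0
cap [0.4278 0.0373 0.0611] 4624 [ 0.4218996   0.03458791 -0.00696073]
```

View pics/g3.png

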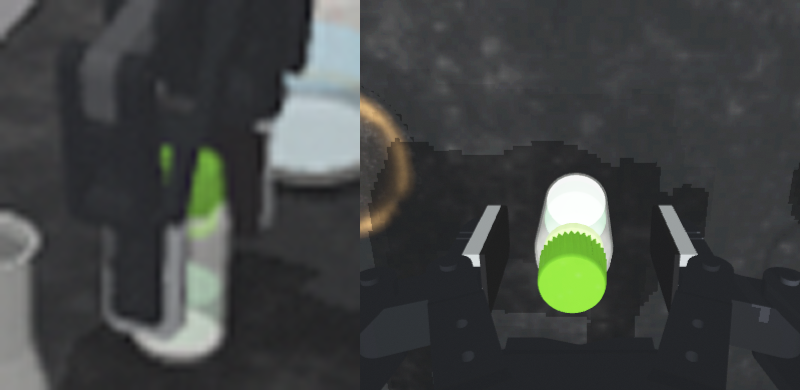

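Both panels show bottle 27 upright between the open fingers, cap centre at about (572,280), with the tips well down the body. Closing now.

```bash
python3 -m jog '[0.05,-0.02,-0.03,0,0,0, 0.05,-0.02,-0.03,0,0,0]' |head -2;  python3 -m jog '[0,0,0,0,0,0, 0,0,0,0,0,0, 0,0,0,0,0,0, 0,0,0,0,0,0]' 0; python3 -m jog '[0,0,-0.3,0,0,0, 0,0,-0.6,0,0,0, 0,0,-0.6,0,0,0]'
python3 - <<'E'
from h import *
f=grab('wrist'); P=cloud(f); s=f['s']
hsv=cv2.cvtColor(f['img'],cv2.COLOR_BGR2HSV); m=((hsv[...,0]>35)&(hsv[...,0]<60)&(hsv[...,1]>120)).astype(np.uint8)
m=cv2.morphologyEx(m,cv2.MORPH_OPEN,np.ones((5,5)))
Q=P[m>0]; t=Q[Q[:,2]>np.median(Q[:,2])-.003]
print('cap',np.round(np.median(t,0),4),np.round((t.min(0)+t.max(0))/2,4),s['tool_pos'],s['gripper_width'],q(s['tool_rot']).as_matrix().round(4).tolist())
E
```

```text
time: 5.48
tool_pos: [0.4288, 0.0366, -0.0022]
time: 5.98
tool_pos: [0.428, 0.0365, -0.0028]
tool_rot: [0.0, 1.0, -0.0, 0.0]
contact_force: [0.1, -0.1, 3.8]
gripper_width: 0.288
grasp_force: 59.1
time: 6.35
tool_pos: [0.4294, 0.0364, 0.0589]
tool_rot: [0.0, 1.0, -0.0, 0.002]
contact_force: [-0.2, -0.6, -0.4]
gripper_width: 0.285
grasp_force: 59.0
cap [0.427  0.0372 0.1229] [0.4586 0.0372 0.1736] [0.429379   0.03643677 0.05888063] 0.28542432581640476 [[1.0, -0.0005, 0.005], [-0.0005, -1.0, -0.0003], [0.005, 0.0003, -1.0]]
```

```bash
for i in 1 2; do python3 -m jog '[0.43,0.3,0,0,0,0, 0.855,0.725,0,0,0,0, 0.855,0.725,0,0,0,0]'|head -2; done
cat >> h.py <<'E'
def well(f,x,y,d,zs=.026):
    """hole centre by depth: points below block top within block, near expected"""
    P=cloud(f); near=np.hypot(P[...,0]-x,P[...,1]-y)<.036
    top=(np.hypot(P[...,0]-x,P[...,1]-y)<.075)&(np.abs(P[...,2]-.026)<.005)
    return P,near,top
E
python3 - <<'E'
from h import *
f=grab('wrist'); P=cloud(f); s=f['s']
print(s['tool_pos'])
cv2.imwrite('pics/w2.png',f['img'])
E
```

```text
time: 6.78
tool_pos: [0.5137, -0.038, 0.0546]
time: 7.15
tool_pos: [0.5988, -0.1101, 0.0545]
[ 0.59879346 -0.11006541  0.0544859 ]
```

View pics/w2.png

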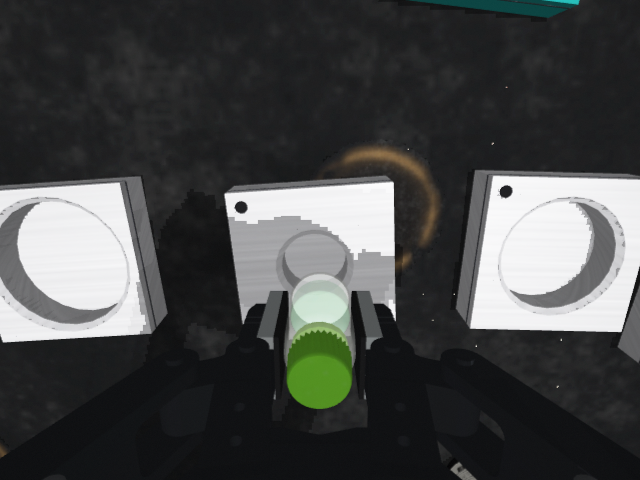

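Wrist view: the 35 mm block's back corners are at (228,192) and (393,181), and its rim spans about (277–352, 262) with its top at (314,230). The bottle hangs straight, with its cap at (320,378) and foot at (320,300).

Run:
```python
from h import *
f=grab('wrist'); P=cloud(f); s=f['s']
a,b=onz(f,228,192,.026),onz(f,393,181,.026); mid=(a+b)/2; d=(b-a)/np.linalg.norm(b-a); n=np.array([d[1],-d[0],0]); n*=np.sign(-n[0])
print('edge len',np.linalg.norm(b-a),'centre',(mid+n*.042).round(4))
l,r,t=[onz(f,*p,.026) for p in((277,262),(352,262),(314,230))]
print('rim',l.round(4),r.round(4),'y',(l[1]+r[1])/2,'x',t[0]-.0205,'width',l[1]-r[1])
hsv=cv2.cvtColor(f['img'],cv2.COLOR_BGR2HSV); m=((hsv[...,0]>35)&(hsv[...,0]<60)&(hsv[...,1]>150)).astype(np.uint8); m[:300]=0
zt=np.median(P[m>0][:,2]); Q=P[m>0]; Q=Q[np.abs(Q[:,2]-zt)<.004]; u,v=np.nonzero(m)[1],np.nonzero(m)[0]
print('cap top z',zt,'mid',((np.percentile(Q,1,0)+np.percentile(Q,99,0))/2).round(4),s['tool_pos'])
```

```text
edge len 0.08229111795991889 centre [ 0.5971 -0.1063  0.026 ]
rim [ 0.599  -0.0858  0.026 ] [ 0.599  -0.1253  0.026 ] y -0.10551388657852499 x 0.5960359201798249 width 0.03949962653151415
cap top z 0.11821941960323773 mid [ 0.5946 -0.108   0.1172] [ 0.59739884 -0.10858668  0.05442692]
```

```bash
python3 -m jog '[0.025,-0.02,0,0,0,0, 0.025,-0.02,0.2,0,0,0, 0.025,-0.02,0.27,0,0,0, 0.025,-0.02,0.35,0,0,0, 0.025,-0.02,0.42,0,0,0, 0.025,-0.02,0.46,0,0,0]'; python3 -m jog '[0,0,0.02,0,0,0, 0,0,0.04,0,0,0, 0,0,0.05,0,0,0]'
```

```text
time: 8.0
tool_pos: [0.6008, -0.1065, 0.0103]
tool_rot: [-0.0, 1.0, -0.0, -0.0]
contact_force: [0.2, -0.5, -0.2]
gripper_width: 0.29
grasp_force: 59.1
time: 8.38
tool_pos: [0.6011, -0.1066, 0.0059]
tool_rot: [0.0, 1.0, -0.0, 0.0]
contact_force: [-0.3, -0.0, -0.9]
gripper_width: 0.288
grasp_force: 59.1
```

```bash
python3 -m jog '[0,0,0.015,0,0,0, 0,0,0.025,0,0,0]'; python3 -m jog '[0,0,0,0,0,0, 0,0,0,0,0,0, 0,0,0,0,0,0]' 55; python3 -m jog '[0,0,-0.5,0,0,0, 0,0,-1,0,0,0, 0,0,-1,0,0,0]'
python3 - <<'E'
from h import *
f=grab('wrist'); P=cloud(f); s=f['s']
hsv=cv2.cvtColor(f['img'],cv2.COLOR_BGR2HSV); m=((hsv[...,0]>35)&(hsv[...,0]<60)&(hsv[...,1]>150))
Q=P[m];zt=np.percentile(Q[:,2],60); Q=Q[np.abs(Q[:,2]-zt)<.003]
print('cap top',((np.percentile(Q,2,0)+np.percentile(Q,98,0))/2).round(4),s['tool_pos'])
E
```

```text
time: 8.62
tool_pos: [0.601, -0.1066, 0.0033]
tool_rot: [0.0, 1.0, -0.0, 0.0]
contact_force: [0.5, 0.4, -0.2]
gripper_width: 0.289
grasp_force: 59.2
time: 9.0
tool_pos: [0.6011, -0.1066, 0.0035]
tool_rot: [0.0, 1.0, -0.0, 0.0]
contact_force: [0.5, 0.3, -0.2]
gripper_width: 0.645
grasp_force: 0.0
time: 9.38
tool_pos: [0.6049, -0.1077, 0.1097]
tool_rot: [0.002, 1.0, -0.0, 0.005]
contact_force: [0.0, -0.1, -0.3]
gripper_width: 0.646
grasp_force: 0.0
cap top [ 0.5979 -0.1057  0.067 ] [ 0.60486307 -0.10769454  0.10966978]
```

Bottle 27 is seated: cap top at 67 mm, which is 61 + 6. Next is bottle 41.

```bash
for i in 1 2; do python3 -m jog '[-0.5,0.3,0,0,0,0, -0.83,0.555,0,0,0,0, -0.83,0.555,0,0,0,0, -0.83,0.555,0,0,0,0]' 75|head -2; done
cat >> h.py <<'E'
def cap(f,color,x,y,h,rad=.04):
    """top disc of a cap: colour mask near (x,y), top plane at h -> midpoint of extents by ray cast"""
    P=cloud(f); H,S,V=[cv2.cvtColor(f['img'],cv2.COLOR_BGR2HSV)[...,i] for i in range(3)]
    c={'w':(S<40)&(V>140),'r':((H<10)|(H>170))&(S>110),'g':(H>35)&(H<60)&(S>150)}[color]
    m=c&(np.hypot(P[...,0]-x,P[...,1]-y)<rad)&(np.abs(P[...,2]-h)<.006)
    m=cv2.morphologyEx(m.astype(np.uint8),cv2.MORPH_OPEN,np.ones((5,5)))
    cc=max(cv2.findContours(m,0,2)[0],key=cv2.contourArea); e=cv2.fitEllipse(cv2.convexHull(cc))
    return onz(f,*e[0],h).round(4), np.round(e,1) if 0 else [np.round(k,1) for k in e], np.round(np.median(P[m>0][:,2]),4)
E
python3 - <<'E'
from h import *
f=grab('wrist'); print(cap(f,'w',.4348,-.2175,.067),f['s']['tool_pos'])
E
```

```text
time: 9.93
tool_pos: [0.5175, -0.1616, 0.1022]
time: 10.42
tool_pos: [0.4357, -0.217, 0.1032]
(array([ 0.4343, -0.2169,  0.067 ]), [array([320. , 262.6]), array([55.4, 58.5]), np.float64(86.1)], np.float64(0.0676)) [ 0.435713   -0.21701064  0.10324972]
```

```bash
python3 -m jog '[-0.01,0,0.3,0,0,0, -0.01,0,0.6,0,0,0, -0.01,0,0.9,0,0,0]'; python3 -m jog '[0,0,0.17,0,0,0, 0,0,0.17,0,0,0, 0,0,0.17,0,0,0]'; python3 -m jog '[0,0,0,0,0,0, 0,0,0,0,0,0, 0,0,0,0,0,0, 0,0,0,0,0,0]' 0;python3 -m jog '[0,0,-0.3,0,0,0, 0,0,-0.6,0,0,0, 0,0,-0.6,0,0,0, 0,0,-0.6,0,0,0]'
python3 - <<'E'
from h import *
f=grab('wrist'); print(cap(f,'w',.4343,-.2169,.129),f['s']['tool_pos'])
E
```

```text
time: 10.85
tool_pos: [0.4351, -0.2167, 0.0125]
tool_rot: [0.0, 1.0, 0.001, 0.0]
contact_force: [0.4, -0.5, 0.4]
gripper_width: 0.878
grasp_force: 0.0
time: 11.22
tool_pos: [0.435, -0.2179, -0.0026]
tool_rot: [0.001, 1.0, 0.0, 0.001]
contact_force: [0.0, -0.0, 0.1]
gripper_width: 0.879
grasp_force: 0.0
time: 11.72
tool_pos: [0.4349, -0.2181, -0.0023]
tool_rot: [0.001, 1.0, -0.0, 0.001]
contact_force: [-1.3, 2.4, 6.3]
gripper_width: 0.448
grasp_force: 60.8
time: 12.22
tool_pos: [0.4331, -0.217, 0.0551]
tool_rot: [-0.0, 1.0, -0.0, -0.001]
contact_force: [0.7, 0.2, -1.3]
gripper_width: 0.448
grasp_force: 60.6
(array([ 0.437 , -0.2166,  0.129 ]), [array([319.7, 381.7]), array([ 97.2, 111.1]), np.float64(88.4)], np.float64(0.1249)) [ 0.43313629 -0.21700126  0.05508122]
```

```bash
for i in 1 2; do python3 -m jog '[0.4,0.35,0,0,0,0, 0.7,0.62,0,0,0,0, 0.7,0.62,0,0,0,0, 0.7,0.62,0,0,0,0]'|head -2; done
python3 - <<'E'
from h import *
f=grab('wrist'); print(cap(f,'w',.574,-.3405,.125),f['s']['tool_pos'])
cv2.imwrite('pics/w3.png',f['img'][100:420,120:520]*1)
E
```

```text
time: 12.78
tool_pos: [0.5025, -0.2784, 0.0544]
time: 13.28
tool_pos: [0.5725, -0.3402, 0.0555]
(array([ 0.5731, -0.3397,  0.125 ]), [array([319.5, 381.8]), array([ 96.1, 110.3]), np.float64(89.9)], np.float64(0.1252)) [ 0.57251396 -0.34017605  0.05545137]
```

View pics/w3.png

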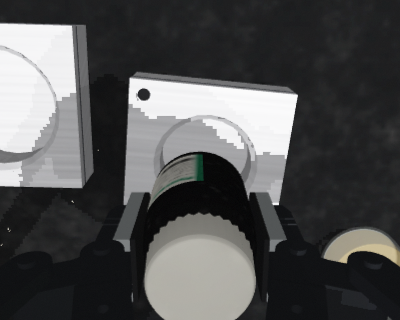

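The back corners of the 49 mm block are at full-frame (249,177) and (417,195), and its rim top is at about (327,215). The jar hangs straight at (320,382).

```bash
cat >> h.py <<'E'
def block(f,c1,c2):
    a,b=onz(f,*c1,.026),onz(f,*c2,.026); mid=(a+b)/2; d=(b-a)/np.linalg.norm(b-a); n=np.array([d[1],-d[0],0]); n*=np.sign(-n[0])
    return 'edge',np.linalg.norm(b-a).round(4),'centre',(mid+n*.042).round(4)
E
python3 - <<'E'
from h import *
f=grab('wrist'); print(block(f,(249,177),(417,195)), onz(f,327,215,.026)[0]-.0275, f['s']['tool_pos'],cap(f,'w',.574,-.3405,.125)[0])
E
```

```text
('edge', np.float64(0.0846), 'centre', array([ 0.5724, -0.3422,  0.026 ])) 0.5717916371767642 [ 0.57246678 -0.34010413  0.05560584] [ 0.573  -0.3396  0.125 ]
```

```bash
python3 -m jog '[0,0.015,0,0,0,0, 0,0.015,0.2,0,0,0, 0,0.015,0.27,0,0,0, 0,0.015,0.35,0,0,0, 0,0.015,0.42,0,0,0, 0,0.015,0.46,0,0,0]'; python3 -m jog '[0,0,0.03,0,0,0, 0,0,0.045,0,0,0, 0,0,0.055,0,0,0]'
```

```text
time: 14.12
tool_pos: [0.5737, -0.3429, 0.0097]
tool_rot: [-0.0, 1.0, -0.0, -0.0]
contact_force: [0.2, -0.3, -1.0]
gripper_width: 0.45
grasp_force: 60.7
time: 14.5
tool_pos: [0.574, -0.3431, 0.005]
tool_rot: [0.0, 1.0, -0.0, 0.0]
contact_force: [0.1, -0.6, -1.8]
gripper_width: 0.449
grasp_force: 60.7
```

```bash
python3 -m jog '[0,0,0.015,0,0,0, 0,0,0.02,0,0,0]'; python3 -m jog '[0,0,0,0,0,0, 0,0,0,0,0,0, 0,0,0,0,0,0]' 75|sed -n '2p;4p'; python3 -m jog '[0,0,-0.5,0,0,0, 0,0,-1,0,0,0, 0,0,-1,0,0,0]'|head -2
python3 - <<'E'
from h import *
f=grab('wrist'); print(cap(f,'w',.5735,-.3416,.073),f['s']['tool_pos'])
E
```

```text
time: 14.75
tool_pos: [0.5741, -0.3432, 0.0038]
tool_rot: [0.0, 1.0, -0.0, 0.0]
contact_force: [-2.2, 2.0, 6.1]
gripper_width: 0.447
grasp_force: 61.3
tool_pos: [0.5738, -0.343, 0.0026]
contact_force: [0.7, -0.4, -0.3]
time: 15.5
tool_pos: [0.5771, -0.3454, 0.1094]
(array([ 0.5738, -0.3428,  0.073 ]), [array([314.9, 266.3]), array([56. , 59.2]), np.float64(92.9)], np.float64(0.0736)) [ 0.57711125 -0.34543741  0.10944453]
```

Jar 41 is seated (cap top 73 mm). Next is bottle 52.

```bash
for i in 1 2 3; do python3 -m jog '[-0.3,-0.5,0,0,0,0, -0.463,-0.85,0,0,0,0, -0.463,-0.85,0,0,0,0, -0.463,-0.85,0,0,0,0]' 85|head -2; done
python3 - <<'E'
from h import *
f=grab('wrist'); print(cap(f,'r',.435,-.0885,.106),f['s']['tool_pos'])
E
```

```text
time: 16.05
tool_pos: [0.5273, -0.258, 0.1018]
time: 16.55
tool_pos: [0.4821, -0.1741, 0.1031]
time: 17.05
tool_pos: [0.4361, -0.0892, 0.1034]
(array([ 0.4354, -0.0872,  0.106 ]), [array([316.2, 290.7]), array([60.4, 61.3]), np.float64(90.5)], np.float64(0.1065)) [ 0.43613726 -0.08917486  0.10344032]
```

```bash
python3 -m jog '[-0.01,-0.015,0,0,0,0, -0.01,-0.015,0.3,0,0,0, -0.01,-0.015,0.6,0,0,0, -0.01,-0.015,0.85,0,0,0, -0.01,-0.015,0.91,0,0,0, -0.01,-0.015,0.91,0,0,0]'; python3 -m jog '[0,0,0,0,0,0, 0,0,0,0,0,0, 0,0,0,0,0,0, 0,0,0,0,0,0]' 0;python3 -m jog '[0,0,-0.3,0,0,0, 0,0,-0.6,0,0,0, 0,0,-0.6,0,0,0, 0,0,-0.6,0,0,0]'
python3 - <<'E'
from h import *
f=grab('wrist'); print(cap(f,'r',.435,-.0875,.167),f['s']['tool_pos'])
E
```

```text
time: 17.85
tool_pos: [0.4343, -0.0868, 0.012]
tool_rot: [-0.0, 1.0, -0.0, -0.0]
contact_force: [1.2, -0.1, 0.1]
gripper_width: 0.996
grasp_force: 0.0
time: 18.35
tool_pos: [0.4354, -0.0875, 0.0136]
tool_rot: [0.001, 1.0, -0.0, 0.001]
contact_force: [-2.4, -2.4, 5.8]
gripper_width: 0.584
grasp_force: 62.5
time: 18.85
tool_pos: [0.4329, -0.0859, 0.0701]
tool_rot: [-0.001, 1.0, -0.0, -0.001]
contact_force: [-0.7, -0.4, -3.7]
gripper_width: 0.586
grasp_force: 64.2
(array([ 0.4453, -0.0843,  0.167 ]), [array([314.5, 415.9]), array([ 39.1, 106.7]), np.float64(90.4)], np.float64(0.1631)) [ 0.43291844 -0.08592027  0.07013069]
```

```bash
for i in 1 2; do python3 -m jog '[0.4,0.35,0,0,0,0, 0.84,0.74,0,0,0,0, 0.84,0.74,0,0,0,0, 0.84,0.74,0,0,0,0]'|head -2; done
python3 - <<'E'
from h import *
f=grab('wrist'); print(f['s']['tool_pos'])
cv2.imwrite('pics/w4.png',f['img'])
E
```

```text
time: 19.4
tool_pos: [0.5165, -0.1598, 0.0694]
time: 19.9
tool_pos: [0.6006, -0.2332, 0.0709]
[ 0.60062305 -0.23322314  0.07089175]
```

View pics/w4.png

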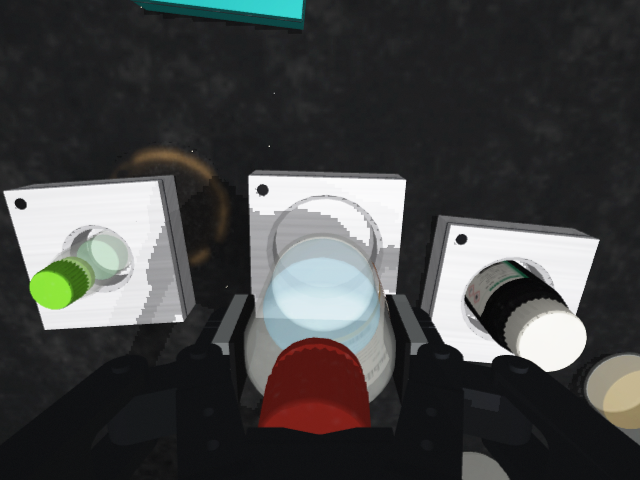

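The back corners of the 60 mm block are at (249,176) and (405,180). Bottles 27 and 41 are sitting square in their wells on either side, and the 52 cap is at (316,385).

Run:
```python
from h import *
f=grab('wrist'); print(block(f,(249.5,176.5),(405.5,180.5)),'rimtop x',onz(f,327,196,.026)[0]-.033,'rim y',onz(f,271,240,.026)[1]/2+onz(f,383,240,.026)[1]/2, f['s']['tool_pos'])
P=cloud(f); H=cv2.cvtColor(f['img'],cv2.COLOR_BGR2HSV); m=((H[...,0]<10)|(H[...,0]>170))&(H[...,1]>110)&(P[...,2]>.155)
Q=P[m]; print(len(Q),'cap y',np.percentile(Q[:,1],[1,99]),'z',np.median(Q[:,2]),'x max',np.percentile(Q[:,0],99))
```

```text
('edge', np.float64(0.0838), 'centre', array([ 0.6018, -0.2359,  0.026 ])) rimtop x 0.6012914977349278 rim y -0.23685425538570565 [ 0.60058214 -0.23306505  0.071234  ]
4979 cap y [-0.24408509 -0.21871126] z 0.16326629127597972 x max 0.6144529038499712
```

```bash
python3 -m jog '[0.01,0.037,0,0,0,0, 0.01,0.037,0.2,0,0,0, 0.01,0.037,0.27,0,0,0, 0.01,0.037,0.35,0,0,0, 0.01,0.037,0.42,0,0,0, 0.01,0.037,0.46,0,0,0]'; python3 -m jog '[0,0,0.03,0,0,0, 0,0,0.045,0,0,0, 0,0,0.055,0,0,0]'
```

```text
time: 20.75
tool_pos: [0.6029, -0.2381, 0.0252]
tool_rot: [-0.0, 1.0, -0.0, -0.0]
contact_force: [-0.2, -0.7, -3.1]
gripper_width: 0.594
grasp_force: 64.4
time: 21.12
tool_pos: [0.6032, -0.2384, 0.0205]
tool_rot: [0.0, 1.0, -0.0, 0.0]
contact_force: [-0.8, 0.0, -4.4]
gripper_width: 0.586
grasp_force: 64.4
```

```bash
python3 -m jog '[0,0,0.01,0,0,0, 0,0,0.02,0,0,0, 0,0,0.025,0,0,0]'
```

```text
time: 21.5
tool_pos: [0.6035, -0.2384, 0.0196]
tool_rot: [0.0, 1.0, -0.0, 0.0]
contact_force: [-4.8, 2.4, 7.0]
gripper_width: 0.59
grasp_force: 65.4
```

```bash
python3 -m jog '[0,0,0,0,0,0, 0,0,0,0,0,0, 0,0,0,0,0,0]' 85|sed -n '2p;4p'; python3 -m jog '[0,0,-0.5,0,0,0, 0,0,-1,0,0,0, 0,0,-1,0,0,0]'|head -2; python3 -m jog '[0,0,-0.3,0,0,0, 0,0,-0.3,0,0,0]'|head -2;  python3 - <<'E'
from h import *
f=grab('wrist'); print(cap(f,'r',.602,-.236,.112),f['s']['tool_pos'])
E
```

```text
tool_pos: [0.6031, -0.2383, 0.0178]
contact_force: [0.6, 0.5, 0.2]
time: 22.25
tool_pos: [0.6065, -0.2401, 0.1243]
time: 22.5
tool_pos: [0.6042, -0.2389, 0.1496]
(array([ 0.6036, -0.2383,  0.112 ]), [array([318.9, 260.6]), array([49.9, 50.6]), np.float64(29.7)], np.float64(0.1126)) [ 0.60423992 -0.23892475  0.14961054]
```

Bottle 52 is seated (cap top 112 mm). Last is bottle 62.

```bash
for i in 1 2; do python3 -m jog '[-0.5,0.27,0,0,0,0, -0.96,0.515,0,0,0,0, -0.96,0.515,0,0,0,0, -0.96,0.515,0,0,0,0]' 85|head -2; done
python3 - <<'E'
from h import *
f=grab('wrist'); print(cap(f,'r',.412,-.342,.131),f['s']['tool_pos'])
E
```

```text
time: 23.05
tool_pos: [0.5066, -0.2893, 0.1463]
time: 23.55
tool_pos: [0.4118, -0.3407, 0.1475]
(array([ 0.4112, -0.3434,  0.131 ]), [array([325.6, 274.6]), array([65. , 66.3]), np.float64(92.0)], np.float64(0.1317)) [ 0.41184119 -0.34072676  0.14753227]
```

```bash
python3 -m jog '[-0.01,0.025,0,0,0,0, -0.01,0.025,0.3,0,0,0, -0.01,0.025,0.6,0,0,0, -0.01,0.025,0.7,0,0,0, -0.01,0.025,0.7,0,0,0]'|sed -n '2p;4p'; python3 -m jog '[0,0,0.2,0,0,0, 0,0,0.3,0,0,0, 0,0,0.4,0,0,0, 0,0,0.445,0,0,0, 0,0,0.445,0,0,0]'|sed -n '2p;4p';python3 -m jog '[0,0,0,0,0,0, 0,0,0,0,0,0, 0,0,0,0,0,0, 0,0,0,0,0,0]' 0
```

```text
tool_pos: [0.4101, -0.3432, 0.0774]
contact_force: [-0.1, -0.2, 0.3]
tool_pos: [0.4103, -0.3441, 0.0337]
contact_force: [-0.5, -0.0, -0.2]
time: 25.35
tool_pos: [0.4108, -0.3441, 0.0343]
tool_rot: [0.001, 1.0, -0.0, 0.001]
contact_force: [1.1, 0.8, 5.0]
gripper_width: 0.698
grasp_force: 65.6
```

```bash
python3 -m jog '[0,0,-0.3,0,0,0, 0,0,-0.6,0,0,0, 0,0,-0.6,0,0,0, 0,0,-0.6,0,0,0]'
python3 - <<'E'
from h import *
f=grab('wrist'); s=f['s'];P=cloud(f); H=cv2.cvtColor(f['img'],cv2.COLOR_BGR2HSV); m=((H[...,0]<10)|(H[...,0]>170))&(H[...,1]>110)&(P[...,2]>.15)
Q=P[m]; print(len(Q),np.percentile(Q,[1,50,99],axis=0).round(4),s['tool_pos'])
E
```

```text
time: 25.85
tool_pos: [0.4089, -0.3426, 0.0912]
tool_rot: [-0.001, 1.0, -0.0, -0.001]
contact_force: [0.7, 0.5, -2.6]
gripper_width: 0.697
grasp_force: 66.2
10084 [[ 0.4145 -0.3576  0.1613]
 [ 0.4226 -0.3423  0.1811]
 [ 0.4256 -0.3269  0.1897]] [ 0.40889852 -0.34261272  0.0911838 ]
```

```bash
for i in 1 2 3 4; do python3 -m jog '[0.05,-0.45,0,0,0,0, 0.1,-0.92,0,0,0,0, 0.1,-0.92,0,0,0,0, 0.1,-0.92,0,0,0,0]'|sed -n '2p;4p'; done; for i in 1 2; do python3 -m jog '[0.3,0,0,0,0,0, 0.74,0,0,0,0,0, 0.74,0,0,0,0,0, 0.74,0,0,0,0,0]'|sed -n '2p;4p'; done
python3 - <<'E'
from h import *
f=grab('wrist'); print(f['s']['tool_pos'],f['s']['time'])
cv2.imwrite('pics/w5.png',f['img'])
E
```

```text
tool_pos: [0.4194, -0.2513, 0.092]
contact_force: [0.6, -0.0, -2.8]
tool_pos: [0.4301, -0.1606, 0.0932]
contact_force: [0.5, -0.6, -3.0]
tool_pos: [0.4403, -0.0689, 0.0934]
contact_force: [-0.0, -0.7, -3.1]
tool_pos: [0.4504, 0.0229, 0.0933]
contact_force: [0.4, -0.3, -2.8]
tool_pos: [0.5237, 0.0228, 0.0928]
contact_force: [-0.2, 0.3, -3.0]
tool_pos: [0.597, 0.0238, 0.093]
contact_force: [-1.1, 0.1, -3.1]
[0.59695538 0.0237584  0.09304941] 28.9
```

View pics/w5.png

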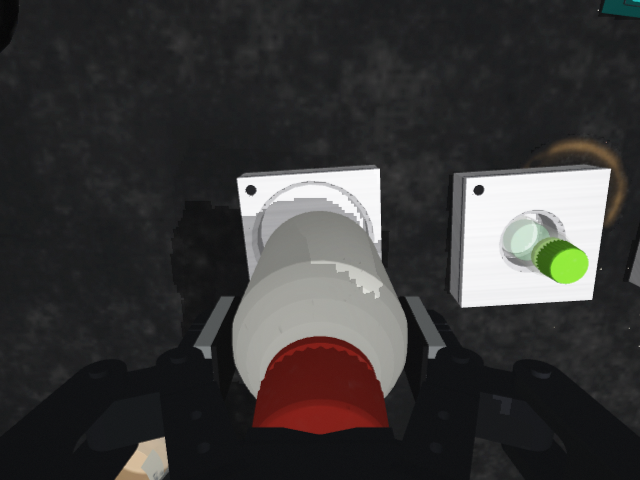

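The back corners of the 70 mm block are at (237,178) and (380,169), and its rim spans about (252–375, 235). The 62 bottle hangs straight, cap at (320,390).

Run:
```python
from h import *
f=grab('wrist'); print(block(f,(237,178),(380,169)),'rimtop x',onz(f,314,181,.026)[0]-.038, f['s']['tool_pos'])
P=cloud(f); H=cv2.cvtColor(f['img'],cv2.COLOR_BGR2HSV); m=((H[...,0]<10)|(H[...,0]>170))&(H[...,1]>110)&(P[...,2]>.155)
Q=P[m]; print('cap y',np.percentile(Q[:,1],[1,99]),'x max',np.percentile(Q[:,0],99))
```

```text
('edge', np.float64(0.0846), 'centre', array([0.5979, 0.0282, 0.026 ])) rimtop x 0.5974362762637956 [0.59682257 0.0239056  0.0931408 ]
cap y [0.00889261 0.03980358] x max 0.6134483986476359
```

```bash
python3 -m jog '[0.01,-0.035,0,0,0,0, 0.01,-0.035,0.2,0,0,0, 0.01,-0.035,0.27,0,0,0, 0.01,-0.035,0.35,0,0,0, 0.01,-0.035,0.42,0,0,0, 0.01,-0.035,0.46,0,0,0]'; python3 -m jog '[0,0,0.03,0,0,0, 0,0,0.045,0,0,0, 0,0,0.06,0,0,0]'
```

```text
time: 29.75
tool_pos: [0.599, 0.0278, 0.0467]
tool_rot: [-0.0, 1.0, -0.0, -0.0]
contact_force: [0.0, -0.1, -2.5]
gripper_width: 0.699
grasp_force: 67.4
time: 30.12
tool_pos: [0.5994, 0.0278, 0.0415]
tool_rot: [0.0, 1.0, -0.0, 0.0]
contact_force: [0.6, 0.8, -2.9]
gripper_width: 0.696
grasp_force: 67.4
```

```bash
python3 -m jog '[0,0,0.01,0,0,0, 0,0,0.02,0,0,0, 0,0,0.025,0,0,0]'; python3 -m jog '[0,0,0,0,0,0, 0,0,0,0,0,0, 0,0,0,0,0,0]' 85|sed -n '2p;4p'; python3 -m jog '[0,0,-0.5,0,0,0, 0,0,-1,0,0,0, 0,0,-1,0,0,0]'|head -2; python3 -m jog '[0,0,-0.3,0,0,0, 0,0,-0.3,0,0,0]'|head -2;  python3 - <<'E'
from h import *
f=grab('wrist'); print(cap(f,'r',.598,.028,.137),f['s']['tool_pos'])
E
```

```text
time: 30.5
tool_pos: [0.5998, 0.0278, 0.0404]
tool_rot: [0.0, 1.0, -0.0, 0.001]
contact_force: [-3.0, 1.3, 6.5]
gripper_width: 0.697
grasp_force: 68.4
tool_pos: [0.5999, 0.0278, 0.0398]
contact_force: [-1.7, 0.0, 5.6]
time: 31.25
tool_pos: [0.6027, 0.0275, 0.1444]
time: 31.5
tool_pos: [0.6003, 0.0276, 0.1701]
(array([0.6011, 0.0282, 0.137 ]), [array([319.2, 261. ]), array([60.6, 61.4]), np.float64(85.3)], np.float64(0.1377)) [0.60029733 0.02764333 0.17005423]
```

```bash
python3 -m jog '[-0.9,0,-0.1,0,0,0, -0.9,0,-0.1,0,0,0, -0.9,0,-0.1,0,0,0]'|sed -n '2p;4p'
python3 - <<'E'
from h import *
g=grab('scene'); cv2.imwrite('pics/end.png',cv2.resize(g['img'][190:400,230:480],(714,600)))
E
```

```text
tool_pos: [0.5073, 0.028, 0.1766]
contact_force: [-0.4, -1.0, 0.0]
```

View pics/end.png

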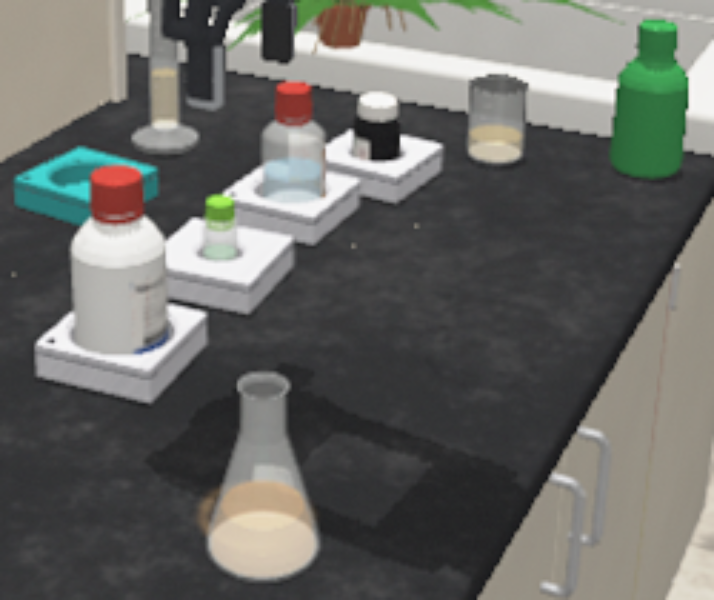

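The final view shows all four bottles upright in their wells: 62 at (118,260), 27 at (220,230), 52 at (293,150) and 41 at (378,128). The flask, beaker and green look-alike have not moved.

```bash
python3 -c "
from plant import manip; print(manip.job_done())"
```

```text
the job is handed in; nothing more can be done
None
```

All four bottles are upright and fully down in their matching wells, loaded narrowest to widest; the beaker, flask and look-alikes are where they were, and I handed the job in at about 32 s of the 104 s allowed.

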